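Shut the draught shield and tare the balance

ROBOT

A 7-joint arm with a two-finger parallel gripper is mounted at the origin on the work surface. World frame = base frame: x ahead of the robot, y to its left, z up, the work surface at z = 0. Lengths are in m, angles in rad, forces in N, time in s.
With the tool pointing down it reaches from about 0.4 to 0.85 m from the base axis. Payload 10.4 kg.
Tool frame: the origin (TCP) lies at the very end of the fingers, on their centre line; the grasp point (between the pads) lies 19 mm behind it; z points along the fingers, y is the direction in which the jaws open and shut (so a half turn about z gives the same grasp; the last joint's range is limited). The gripper opens to 87 mm and grips with 3 to 60 N. Pads are 19 mm wide; open, the fingers measure 117 mm over their backs; the gripper's body (75 mm by 190 mm) begins 51 mm behind the grasp point.
Start: joints at [-1.236, 0.332, -0.065, 1.46, 0.022, 1.35, -0.088], TCP at [0.219, 0.585, 0.223] pointing down, gripper open.
Joint ranges: [-2.6, 2.6], [-0.5, 2.12], [-1.47, 1.34], [0.16, 2.42], [-1.27, 4.41], [0.06, 2.06], [-2.6, 2.6]. Speed limits (rad/s): [2.22, 2.22, 2.79, 2.79, 3.14, 3.14, 3.14].

INTERFACE

Orientations are given as a unit quaternion [x, y, z, w].
In Python, from station import monitor, vision, hand_in gives the robot as it stands.
- The arm moves only by the shell command python3 -m creep 'ROWS' [FORCE]. ROWS is JSON, a list of rows, each an object of numbers: "jaw": the gripper's target within -1 to 1 (shut at 1, half-way at 0, fully open at -1); "dx", "dy", "dz": the shift along the tool's x, y, z in cm; "turn": the turn about the tool's z in degrees. A call has 1 to 12 rows; each row is the pose to reach, as a shift and turn from the pose commanded when the call began, along the tool's axes at that moment; what a row does not reach only later rows make up. A row lasts 1/10 s, in which the tool goes at most 50 mm and 8.59 degrees, less where a joint would pass 70% of its speed; a pose out of reach is approached as far as the arm can. A call with a gripper value outside its range is refused whole. The fingers move at their own pace and stop on an object; FORCE is the grip in N (left out, the last holds). Time passes only in rows, so rows that repeat a pose let the fingers close. It gives the time, the measured TCP pose, the force and the opening at its end, in the units of the state.
- monitor.state(): the state, without advancing time (a new reading comes with each control period).
- vision.grab_frame(name): name is "scene" or "top"; returns a dict with "image" (400x640x3 uint8, blue, green, red), "vfov" (degrees; the focal length in pixels is half the picture's height over the tangent of half this angle, whatever the lens; pixels are square), "cx", "cy" (the principal point, pixels), "k1" (the pictures are not rectified: a ray, as slopes to the right and down, at radius r is drawn at 1 + k1 r^2 times it, then the intrinsics apply), "R" (3x3) and "t" (3): a world point X has camera coordinates R X + t. Camera axes: x right, y down, z forward; pixel columns grow to the right and rows downward; lengths in m; the calibration is good to about 2 mm. A picture is of the moment at which its call begins. There is no depth.
- hand_in(): hands the job in, once; it reports no verdict.
The state is a dict: "time_s": time; "qpos": joint angles; "joint_velocities": joint speeds; "joint_efforts": joint torques, N m; "position": TCP position; "tool_rot": TCP orientation; "wrist_force": force on the tool from outside, world axes, zero at the start; "torque": the same for the moment, N m; "grip_width": opening from 0.0 (shut) to 1.0 (fully open).
Only numpy, scipy, OpenCV 4.12 (cv2) and the standard library are available. Lean on these libraries where they do the work, as an engineer would, in place of code of your own. Each camera call takes 0.05 s, during which the arm holds its last target. There are 200 camera calls.

TASK

An empty sample vial stands on the pan of the lab balance: draw the sliding glass top door of the draught shield fully shut by pushing its black grip ridge, then tare the balance by reaching a fingertip into the well of the blue key (the right-hand one), pressing the key gently all the way down and letting it spring back up. Do not press the orange on/off key, do not lean hard on the balance, and leave the vial and everything else on the bench where it is; nothing is to be picked up.

Things in the scene. Friction and masses are not known exactly. Their poses are not given: they have to be found in the camera images.
- balance: White precision balance, fixed to the bench, 340 (x) by 210 (y) by 190 mm high, turned a little about the vertical. Origin: centre of its underside, on the bench; z up, the -x side (key panel) faces the robot, +y is the robot's left. The flat panel, 64 mm above the bench, spans x -170 to -40 mm; the display on it (x -92 to -55 mm) rises to 76 mm.
- tare_well (a point): Centre of the mouth of the tare key's round well, level with the panel top, at x -135, y -58 mm in the balance's frame. The well is 46 mm in diameter with upright walls, 26 mm deep. The on/off key has a like well at x -135, y +58 mm.
- shield_top (a point): Centre of the top of the draught shield, 190 mm above the bench, at x +50, y 0 mm in the balance's frame: a glass chamber 184 (x) by 180 (y) mm whose side rails end at this height. Inside is the round steel pan, diameter 110 mm, its top 82 mm above the bench.
- tare_key_top (a point): Centre of the top face of the blue tare key, a flat round cap 38 mm in diameter at the bottom of its 46 mm well, 12 mm below the rim when up. It moves straight down with the key.
- tare_key (a joint): Travel of the tare key in m: 0 is up, 0.005 is fully down. It is sprung: about 2 N to start it moving, 5 N fully down, and it comes back up by itself.
- onoff_key (a joint): Travel of the orange on/off key in m (0 up, 0.005 fully down); same size, spring and well as the tare key. Not to be pressed.
- top_door (a joint): Opening of the sliding top door in m: 0 is shut, 0.11 fully open (to the rear, the balance's +x). It slides along the balance's x with about 2 N of friction, plus some drag that grows with speed, stays where it is left, and meets a firm stop at 0.
- door_grip (a point): Centre of the black grip ridge that stands up across the front edge of the glass top door: 10 (along balance x) by 100 (along y) by 22 mm high. Its foot, the top of the glass, is 11 mm below this point (185 mm above the bench) and its top edge 11 mm above it; the glass behind it (balance +x) is flat and clear for 150 mm. Its axes are the balance's.
- vial_mid (a point): Centre (half-way up) of the small open glass vial on the pan, diameter 30, height 45 mm, loose. Not to be disturbed.
- spare_vial_mid (a point): Centre (half-way up) of a spare vial with blue cap, diameter 28, height 53 mm, standing loose on the bench close to the balance's right side.
- spatula: Steel lab spatula lying on the bench at the balance's left side, 165 mm long along its x, 12 mm wide, 4 mm thick; origin under its middle.
- reagent_bottle_mid (a point): Centre (half-way up) of a loose amber bottle with white cap, diameter 64, height 140 mm.
- tube_rack: Loose blue rack of microtubes, 140 by 72 by 42 mm high; origin under its centre.
- petri_dish: Loose closed dish with a pink layer, diameter 90, height 15 mm; origin under its centre.
- beaker: Loose glass beaker with a foil cover, diameter 77, height 92 mm; origin under its centre.

How it is judged:
On the way, in this order (a step that is already met when the one before it is completed fails the run):
1. the top door of the draught shield is fully shut (within 4 mm) (value of joint top_door below 0.004 m), for 0.2 s.
2. with the door shut, the blue tare key is pressed down (at least 4 of its 5 mm) (value of joint tare_key above 0.004 m and value of joint top_door below 0.005 m), for 0.1 s.
At the end, for the whole second after the job is handed in: The top door is shut (within 5 mm), both keys are up (within 1 mm), the vial stands on the pan where it was (within 8 mm) and every other loose thing lies where it was (within 20 mm) (value of joint top_door below 0.005 m and value of joint each of tare_key, onoff_key below 0.001 m and distance of vial_mid from where it was at the start of the episode below 0.008 m and distance of each of spare_vial_mid, spatula, reagent_bottle_mid, tube_rack, petri_dish, beaker from where it was at the start of the episode below 0.02 m); the robot touches nothing.
It fails at once if the orange on/off key is pressed (over 2 mm) (value of joint onoff_key above 0.002 m).
It fails at once if the vial is lifted, shifted (over 8 mm) or tipped (distance of vial_mid from where it was at the start of the episode above 0.008 m or angle between vial_mid's own z axis and vertical above 0.3 rad).
It fails at once if a bystander is lifted or shoved (over 20 mm) (distance of any of spare_vial_mid, spatula, reagent_bottle_mid, tube_rack, petri_dish, beaker from where it was at the start of the episode above 0.02 m).
It fails at once if the robot leans on the balance with more than 50 N (contact force between any of the fingers, the arm and balance above 50 N).
It also fails if it takes over 40 s, if anything falls off the work surface, if the arm or the gripper's body presses on something with over 40 N, if the wrist force passes 120 N, or if a joint passes its speed limit or range.

## Working session

There is one attempt and no reset: what is moved stays moved. The work goes in short steps, Python scripts to look and compute and a shell command to move; the robot and the scene stay as the last step left them, time stands still between calls to the robot, and variables do not carry over. Pictures are saved under pics/ and viewed, about 8 in all and at most 12, crops included, and the job is handed in when it is done.

```bash
ls; mkdir -p pics; cat > h.py <<'E'
import numpy as np, cv2
from station import monitor, vision
def grab(n,f=None):
    d=vision.grab_frame(n)
    if f: cv2.imwrite('pics/'+f,d['image'])
    return d
def foc(d): return d['image'].shape[0]/2/np.tan(np.radians(d['vfov'])/2)
def ray(d,u,v):
    f=foc(d); s=np.array([(u-d['cx'])/f,(v-d['cy'])/f]); p=s.copy()
    for _ in range(30): p=s/(1+d['k1']*(p@p))
    R=np.array(d['R']); return -R.T@np.array(d['t']), R.T@np.array([p[0],p[1],1])
def onz(d,u,v,z):
    c,r=ray(d,u,v); return c+r*(z-c[2])/r[2]
def proj(d,X):
    c=np.array(d['R'])@np.array(X)+np.array(d['t']); p=c[:2]/c[2]; p=p*(1+d['k1']*(p@p)); return p*foc(d)+[d['cx'],d['cy']]
E
python3 - <<'E'
from h import *
for n in('scene','top'):
    d=grab(n,n+'0.png'); print(n,d['vfov'],d['k1'],-np.array(d['R']).T@np.array(d['t']))
s=monitor.state(); print(s)
E
```

```text
pics
scene 50.07285638257987 -0.02459558275590659 [1.02968498 0.53499861 1.18552662]
top 44.98807014544454 0.03838037554623888 [0.44830434 0.01464545 1.43114863]
{'time_s': 0.1, 'qpos': array([-1.23563067,  0.33281073, -0.06466245,  1.46085826,  0.02161463,
        1.34992498, -0.08851651]), 'joint_velocities': array([ 0.00025099, -0.00116695, -0.00042707, -0.00159381,  0.00190267,
        0.00070942, -0.00056204]), 'joint_efforts': array([ 6.62640523e-04, -6.24542356e+01,  2.39705475e-02, -3.90712523e+01,
       -6.15226175e-02,  3.66289623e-02,  8.97117116e-05]), 'position': array([0.21876938, 0.58508166, 0.22183169]), 'tool_rot': array([ 1.77944843e-01,  9.84040246e-01, -6.48789625e-04, -7.32876980e-05]), 'wrist_force': array([-0.65916857, -0.27131304,  0.06705514]), 'torque': array([-0.03993937, -0.0308135 ,  0.01602671]), 'grip_width': 0.9989531766076877}
```

View pics/scene0.png

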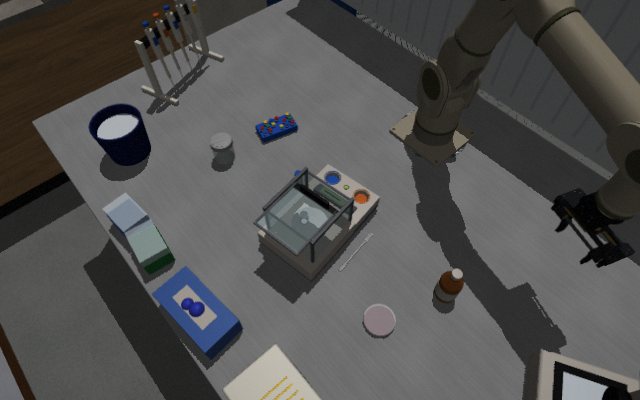

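View pics/top0.png

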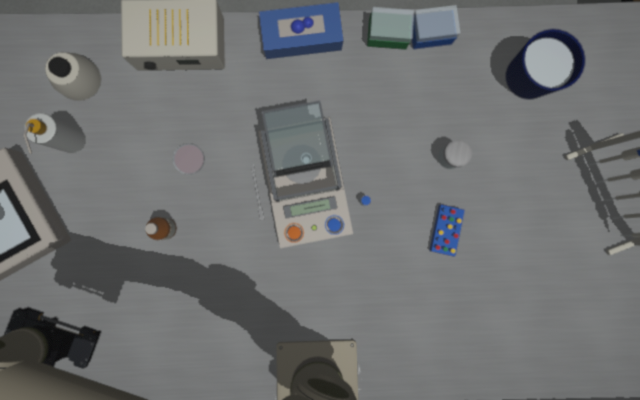

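The scene view shows the balance at about (320,220), with the blue key at (333,178), the orange key at (361,198) and the black ridge near (318,192). The top view shows the orange key at (294,233), the blue key at (334,225), the ridge at (302,169) and the spare vial at (365,200). Next I'll measure these.

```bash
python3 - <<'E'
from h import *
D={n:grab(n) for n in('scene','top')}
boxes={'scene':(250,155,400,280),'top':(245,90,385,255)}
P={}
for n,d in D.items():
    x0,y0,x1,y1=boxes[n]; im=d['image']
    hsv=cv2.cvtColor(im,cv2.COLOR_BGR2HSV)
    for c,lo,hi in(('orange',(5,150,100),(18,255,255)),('blue',(105,140,70),(125,255,255))):
        m=cv2.inRange(hsv,lo,hi); k=np.zeros_like(m);k[y0:y1,x0:x1]=m[y0:y1,x0:x1]
        N,l,st,ce=cv2.connectedComponentsWithStats(k)
        for i in range(1,N):
            if st[i,4]>15: 
                print(n,c,st[i],ce[i].round(1),onz(d,*ce[i],.052).round(4)); P.setdefault((n,c),[]).append((st[i,4],ce[i]))
    m=cv2.inRange(im,(0,0,0),(30,30,30)); k=np.zeros_like(m);k[y0:y1,x0:x1]=m[y0:y1,x0:x1]
    N,l,st,ce=cv2.connectedComponentsWithStats(k)
    for i in range(1,N):
        if st[i,4]>30: 
            pts=np.argwhere(l==i)[:,::-1].astype(np.float32); print(n,'black',st[i],ce[i].round(1),cv2.minAreaRect(pts),onz(d,*ce[i],.2).round(4))
def tri(a,b):
    A=[];B=[]
    M=np.zeros((3,3));v=np.zeros(3)
    for d,p in((D['scene'],a),(D['top'],b)):
        c,r=ray(d,*p);r/=np.linalg.norm(r);Q=np.eye(3)-np.outer(r,r);M+=Q;v+=Q@c
    return np.linalg.solve(M,v)
for c in('orange','blue'):
    a=max(P[('scene',c)],key=lambda t:t[0])[1];b=max(P[('top',c)],key=lambda t:t[0])[1];print(c,'tri',tri(a,b).round(4))
crop=lambda n:cv2.resize(D[n]['image'][boxes[n][1]:boxes[n][3],boxes[n][0]:boxes[n][2]],None,fx=3.6 if n=='top' else 4,fy=3.6 if n=='top' else 4,interpolation=cv2.INTER_CUBIC)
for n in D: cv2.imwrite(f'pics/{n}_c.png',np.clip(crop(n).astype(float)*1.5,0,255).astype(np.uint8))
E
```

```text
scene orange [355 194  12   9  88] [360.6 198.1] [0.4337 0.0573 0.052 ]
scene blue [327 175  11   9  79] [332.  179.4] [ 0.4526 -0.057   0.052 ]
scene black [294 184  42  29 296] [314.3 196.7] ((314.9800109863281, 196.8599853515625), (46.599998474121094, 8.200000762939453), 36.86989974975586) [0.6047 0.0317 0.2   ]
scene black [310 243   5  19  45] [312.2 251.3] ((312.0, 252.0), (18.0, 4.0), 90.0) [0.7184 0.1546 0.2   ]
top orange [288 227  13  12 113] [293.8 232.3] [0.4315 0.0585 0.052 ]
top blue [362 197   8   7  50] [365.4 200. ] [ 0.5181 -0.1483  0.052 ]
top blue [328 219  12  12 110] [333.7 224.5] [ 0.4507 -0.0556  0.052 ]
orange tri [0.4322 0.0577 0.0508]
blue tri [ 0.4515 -0.0565  0.0513]
```

View pics/top_c.png

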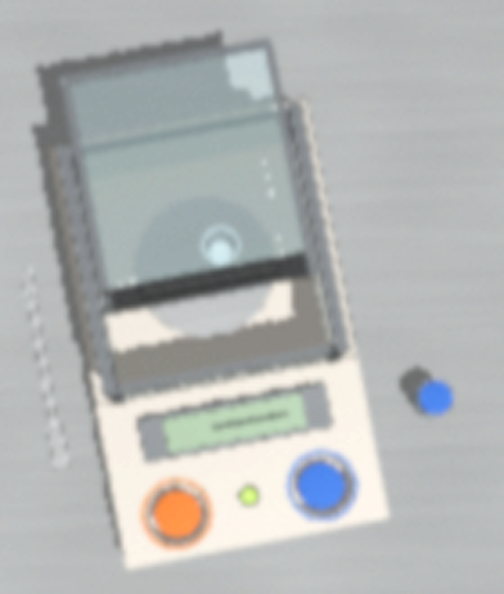

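View pics/scene_c.png

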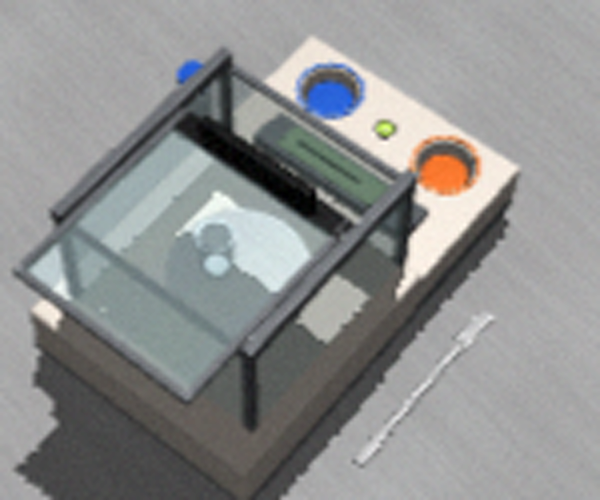

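Top crop: the ridge runs from (107,298) to (305,262) in the crop, which is about (302,168) in the full picture. The vial is behind it under the glass, and the spatula and spare vial are clear of the sides. Scene crop: the ridge stands on the front edge of the door, and both wells are clear.

The keys triangulate to z = 0.051 (expected 0.052) and 115.6 mm apart (expected 116). Next are the ridge position and the tool moves.

```bash
cat >> h.py <<'E'
blue=np.array([.4515,-.0563]);orange=np.array([.4325,.0578])
ey=(orange-blue)/np.linalg.norm(orange-blue);ex=np.array([ey[1],-ey[0]])
O=(blue+orange)/2+.135*ex
def bal(X): return np.r_[(X[:2]-O)@ex,(X[:2]-O)@ey,X[2:]]
def wor(x,y,z): return np.r_[O+x*ex+y*ey,z]
def move(x,y,z):
    from scipy.spatial.transform import Rotation as R
    s=monitor.state(); r=R.from_quat(s['tool_rot']); a=r.as_matrix()
    d=wor(x,y,z)-s['position']; ty=np.degrees(np.arctan2(a[1,1],a[0,1])); want=np.degrees(np.arctan2(ey[1],ey[0]))
    print('cm',(100*a.T@d).round(2),'turn',round(-((want-ty+90)%180-90),2),'bal now',bal(s['position']).round(4),'F',s['wrist_force'].round(1),'t',s['time_s'],'q',s['qpos'].round(2),'tilt',a[:,2].round(3))
E
python3 - <<'E'
from h import *
print('yaw',np.degrees(np.arctan2(ex[1],ex[0])),O)
d=grab('top'); s=grab('scene')
for n,q,b in(('top',d,(265,150,340,185)),('scene',s,(285,175,340,220))):
    g=cv2.cvtColor(q['image'],cv2.COLOR_BGR2GRAY); k=np.zeros_like(g); x0,y0,x1,y1=b; k[y0:y1,x0:x1]=(g[y0:y1,x0:x1]<(38 if n=='top' else 30))
    N,l,st,ce=cv2.connectedComponentsWithStats(k); i=1+np.argmax(st[1:,4]); pts=np.argwhere(l==i)[:,::-1].astype(np.float32)
    print(n,st[i],ce[i])
    for c in cv2.boxPoints(cv2.minAreaRect(pts)): print(c.round(1),'z.207',bal(onz(q,*c,.207)).round(4),'z.185',bal(onz(q,*c,.185)).round(4))
for dy,dx in((0,0),): 
  for t in(.06,.065,.07): print(t,[proj(q,wor(t+.005,y,.207)).round(1) for q in(d,s) for y in(-.05,.05)],[proj(q,wor(t-.005,y,.185)).round(1) for q in(d,s) for y in(-.05,.05)])
move(.15,0,.3)
E
```

```text
yaw 9.454178976199689 [0.57516633 0.02292494]Traceback (most recent call last):
  File "<stdin>", line 6, in <module>
    return _wrapfunc(a, 'argmax', axis=axis, out=out, **kwds)
    return bound(*args, **kwds)
ValueError: attempt to get argmax of an empty sequence
```

```bash
python3 - <<'E'
from h import *
d=grab('top'); s=grab('scene')
for n,q,b in(('top',d,(265,150,340,185)),('scene',s,(285,175,340,220))):
    g=cv2.cvtColor(q['image'],cv2.COLOR_BGR2GRAY); x0,y0,x1,y1=b; k=np.zeros_like(g); r=g[y0:y1,x0:x1]
    th=int(r.min())+18; k[y0:y1,x0:x1]=r<th
    N,l,st,ce=cv2.connectedComponentsWithStats(k); i=1+np.argmax(st[1:,4]); pts=np.argwhere(l==i)[:,::-1].astype(np.float32)
    print(n,th,st[i],ce[i])
    for c in cv2.boxPoints(cv2.minAreaRect(pts)): print(c.round(1),'z.207',bal(onz(q,*c,.207)).round(4),'z.185',bal(onz(q,*c,.185)).round(4))
for t in(.06,.065,.07): print(t,[proj(q,wor(t+.005,y,.207)).round(1) for q in(d,s) for y in(-.05,.05)],[proj(q,wor(t-.005,y,.185)).round(1) for q in(d,s) for y in(-.05,.05)])
move(.15,0,.3)
E
```

```text
top 60 [276 161  54  14 270] [302.87407407 167.87407407]
[275.3 170.1] z.207 [0.0291 0.0701 0.207 ] z.185 [0.0319 0.0711 0.185 ]
[328.7 160.5] z.207 [ 0.0275 -0.0682  0.207 ] z.185 [ 0.0303 -0.0696  0.185 ]
[329.7 165.7] z.207 [ 0.0141 -0.068   0.207 ] z.185 [ 0.0166 -0.0694  0.185 ]
[276.2 175.3] z.207 [0.0157 0.0702 0.207 ] z.185 [0.0182 0.0713 0.185 ]
scene 18 [298 185  31  24 164] [313.42073171 196.91463415]
[296.7 188.4] z.207 [ 0.0436 -0.0489  0.207 ] z.185 [ 0.0326 -0.0597  0.185 ]
[300.3 183.1] z.207 [ 0.0235 -0.0529  0.207 ] z.185 [ 0.0121 -0.0637  0.185 ]
[330.8 203.9] z.207 [0.024  0.0566 0.207 ] z.185 [0.0125 0.0482 0.185 ]
[327.2 209.2] z.207 [0.0434 0.0596 0.207 ] z.185 [0.0324 0.0512 0.185 ]
0.06 [array([318.9, 147.6]), array([280.4, 154.9]), array([291.3, 193.1]), array([319.3, 212.6])] [array([319.5, 152.7]), array([281.7, 159.9]), array([294.1, 195.2]), array([321.7, 214.4])]
0.065 [array([318.6, 145.7]), array([280.1, 153. ]), array([290.1, 194.3]), array([318.2, 213.8])] [array([319.1, 150.8]), array([281.3, 158. ]), array([292.9, 196.4]), array([320.5, 215.6])]
0.07 [array([318.2, 143.7]), array([279.7, 151.1]), array([288.9, 195.4]), array([317. , 215.1])] [array([318.8, 148.9]), array([280.9, 156.1]), array([291.7, 197.5]), array([319.3, 216.8])]
cm [-66.07 -32.72  -7.75] turn -29.95 bal now [-0.2591  0.6133  0.2224] F [-0.6 -0.4 -0.2] t 0.4 q [-1.24  0.33 -0.06  1.46  0.02  1.35 -0.09] tilt [-0. -0. -1.]
```

The ridge centre is at about balance x = +25 mm (top view 23, scene view 28), so its rear face is near 30 mm. I'll go to a point above the glass behind it, closing the jaws on the way and lining them up with balance y.

```bash
python3 -m creep '[{"dx":-1,"dy":-0.6,"dz":-2,"jaw":1,"turn":-2},{"dx":-3,"dy":-2,"dz":-5,"jaw":1,"turn":-4},{"dx":-6,"dy":-4,"dz":-8,"jaw":1,"turn":-7},{"dx":-9,"dy":-6,"dz":-8,"jaw":1,"turn":-10},{"dx":-12,"dy":-8,"dz":-8,"jaw":1,"turn":-14},{"dx":-15,"dy":-10,"dz":-8,"jaw":1,"turn":-18},{"dx":-18,"dy":-12,"dz":-8,"jaw":1,"turn":-22},{"dx":-21,"dy":-14,"dz":-8,"jaw":1,"turn":-26},{"dx":-24,"dy":-16,"dz":-8,"jaw":1,"turn":-30},{"dx":-27,"dy":-18,"dz":-8,"jaw":1,"turn":-30},{"dx":-29,"dy":-19,"dz":-8,"jaw":1,"turn":-30},{"dx":-30,"dy":-20,"dz":-8,"jaw":1,"turn":-30}]' 10; python3 -c "
from h import *
move(.065,0,.3)"
```

```text
time_s: 1.6
position: [0.4311, 0.2913, 0.3026]
tool_rot: [-0.082, 0.997, -0.0, 0.0]
wrist_force: [-0.5, -0.1, 0.2]
grip_width: 0.028
cm [-16.35 -28.81   0.27] turn -0.1 bal now [-0.098   0.2884  0.3026] F [-0.5 -0.1  0.2] t 1.6 q [-0.81  0.06  0.14  1.61 -0.01  1.46  1.06] tilt [ 0.  0. -1.]
```

```bash
python3 -m creep '[{"dx":-1,"dy":-2,"jaw":1},{"dx":-2.5,"dy":-4.5,"jaw":1},{"dx":-4,"dy":-7.5,"jaw":1},{"dx":-6,"dy":-10.5,"jaw":1},{"dx":-8,"dy":-13.5,"jaw":1},{"dx":-10,"dy":-16.5,"jaw":1},{"dx":-11.5,"dy":-20,"jaw":1},{"dx":-13,"dy":-23,"jaw":1},{"dx":-14.5,"dy":-26,"jaw":1},{"dx":-15.5,"dy":-28,"jaw":1},{"dx":-16.3,"dy":-28.8,"jaw":1},{"dx":-16.3,"dy":-28.8,"jaw":1}]'; python3 - <<'E'
from h import *
move(.065,0,.193)
d=grab('scene'); c=d['image'][100:280,230:430]; cv2.imwrite('pics/s2.png',cv2.resize(c,None,fx=3.5,fy=3.3,interpolation=cv2.INTER_CUBIC))
for x in(.065,):print(proj(d,monitor.state()['position']))
E
```

```text
cm [-16.35 -28.81  10.97] turn -0.1 bal now [-0.098   0.2884  0.3026] F [-0.5 -0.1  0.2] t 1.6 q [-0.81  0.06  0.14  1.61 -0.01  1.46  1.06] tilt [ 0.  0. -1.]
[435.0808895  200.42199309]invalid input
```

View pics/s2.png

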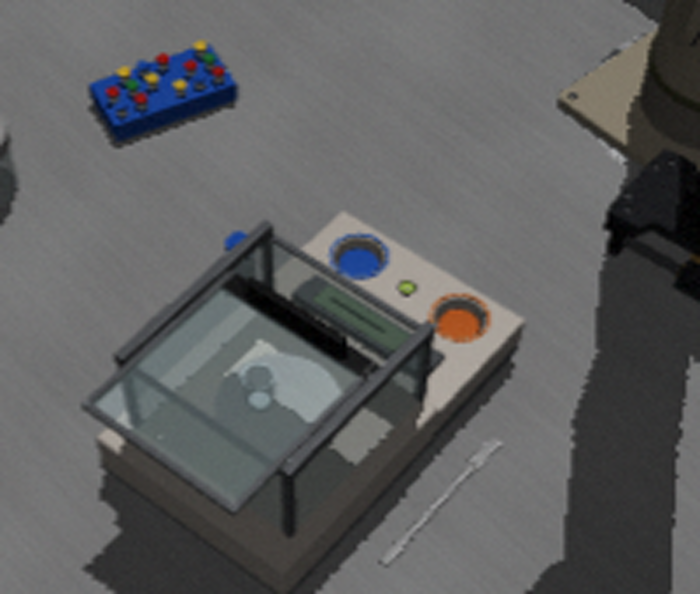

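The call was refused, probably because keys were missing, so the arm hasn't moved. The picture shows the gripper still at the right edge and the balance unchanged. I'll retry with every key in each row.

```bash
python3 -m creep '[{"dx":-1,"dy":-2,"dz":0,"jaw":1,"turn":0},{"dx":-2.5,"dy":-4.5,"dz":0,"jaw":1,"turn":0},{"dx":-4,"dy":-7.5,"dz":0,"jaw":1,"turn":0},{"dx":-6,"dy":-10.5,"dz":0,"jaw":1,"turn":0},{"dx":-8,"dy":-13.5,"dz":0,"jaw":1,"turn":0},{"dx":-10,"dy":-16.5,"dz":0,"jaw":1,"turn":0},{"dx":-11.5,"dy":-20,"dz":0,"jaw":1,"turn":0},{"dx":-13,"dy":-23,"dz":0,"jaw":1,"turn":0},{"dx":-14.5,"dy":-26,"dz":0,"jaw":1,"turn":0},{"dx":-15.5,"dy":-28,"dz":0,"jaw":1,"turn":0},{"dx":-16.3,"dy":-28.8,"dz":0,"jaw":1,"turn":0},{"dx":-16.3,"dy":-28.8,"dz":0,"jaw":1,"turn":0}]'; python3 - <<'E'
from h import *
move(.065,0,.193)
E
```

```text
time_s: 2.85
position: [0.6385, 0.0364, 0.302]
tool_rot: [-0.083, 0.997, 0.0, -0.0]
wrist_force: [-0.6, 0.1, 0.4]
grip_width: 0.008
cm [-0.04 -0.29 10.9 ] turn 0.03 bal now [0.0647 0.0029 0.302 ] F [-0.6  0.1  0.4] t 2.85 q [-0.41  0.35  0.39  1.31 -0.13  1.51  1.7 ] tilt [-0.001  0.    -1.   ]
```

```bash
python3 -m creep '[{"dx":0,"dy":-0.3,"dz":1,"jaw":1,"turn":0},{"dx":0,"dy":-0.3,"dz":3,"jaw":1,"turn":0},{"dx":0,"dy":-0.3,"dz":5,"jaw":1,"turn":0},{"dx":0,"dy":-0.3,"dz":7,"jaw":1,"turn":0},{"dx":0,"dy":-0.3,"dz":8.5,"jaw":1,"turn":0},{"dx":0,"dy":-0.3,"dz":9.3,"jaw":1,"turn":0},{"dx":0,"dy":-0.3,"dz":9.9,"jaw":1,"turn":0},{"dx":0,"dy":-0.3,"dz":10.3,"jaw":1,"turn":0},{"dx":0,"dy":-0.3,"dz":10.6,"jaw":1,"turn":0},{"dx":0,"dy":-0.3,"dz":10.7,"jaw":1,"turn":0},{"dx":0,"dy":-0.3,"dz":10.7,"jaw":1,"turn":0}]'; python3 - <<'E'
from h import *
move(.065,0,.195)
d=grab('scene'); c=d['image'][130:270,240:400]; cv2.imwrite('pics/s3.png',cv2.resize(c,None,fx=4,fy=4,interpolation=cv2.INTER_CUBIC))
E
```

```text
time_s: 3.95
position: [0.6388, 0.0329, 0.1958]
tool_rot: [-0.083, 0.997, 0.0, 0.0]
wrist_force: [-0.0, -1.1, 0.1]
grip_width: 0.003
cm [-0.06  0.06  0.08] turn 0.04 bal now [ 0.0644 -0.0006  0.1958] F [-0.  -1.1  0.1] t 3.95 q [-0.41  0.39  0.38  1.48 -0.14  1.3   1.72] tilt [ 0.  0. -1.]
```

View pics/s3.png

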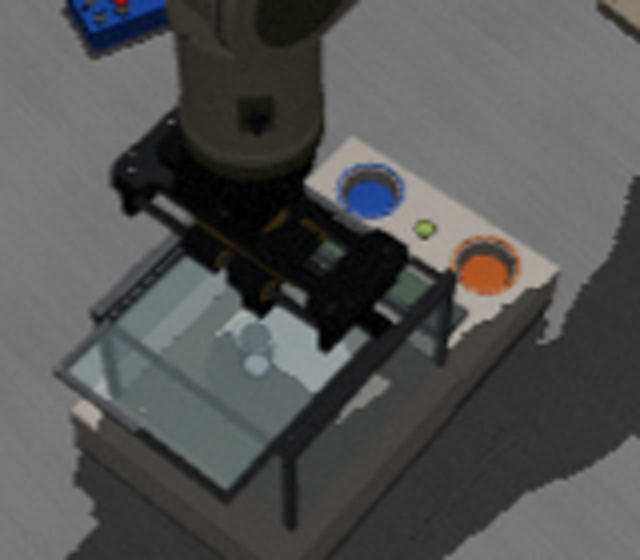

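The gripper is behind the ridge, parallel to it and clear of the rails. Tool +x is balance −x, so I'll push slowly.

```bash
python3 -m creep '[{"dx":0.5,"dy":0,"dz":0,"jaw":1,"turn":0},{"dx":1,"dy":0,"dz":0,"jaw":1,"turn":0},{"dx":1.5,"dy":0,"dz":0,"jaw":1,"turn":0},{"dx":2,"dy":0,"dz":0,"jaw":1,"turn":0},{"dx":2.4,"dy":0,"dz":0,"jaw":1,"turn":0},{"dx":2.8,"dy":0,"dz":0,"jaw":1,"turn":0},{"dx":3.2,"dy":0,"dz":0,"jaw":1,"turn":0},{"dx":3.6,"dy":0,"dz":0,"jaw":1,"turn":0},{"dx":4,"dy":0,"dz":0,"jaw":1,"turn":0},{"dx":4.4,"dy":0,"dz":0,"jaw":1,"turn":0},{"dx":4.8,"dy":0,"dz":0,"jaw":1,"turn":0},{"dx":5.2,"dy":0,"dz":0,"jaw":1,"turn":0}]'; python3 -c "
from h import *
move(-.022,0,.195)"
```

```text
time_s: 5.2
position: [0.5871, 0.0243, 0.1956]
tool_rot: [-0.083, 0.997, 0.0, 0.0]
wrist_force: [1.7, -0.7, 0.5]
grip_width: 0.005
cm [3.4  0.06 0.06] turn 0.05 bal now [ 0.012  -0.0006  0.1956] F [ 1.7 -0.7  0.5] t 5.2 q [-0.43  0.27  0.38  1.62 -0.1   1.27  1.7 ] tilt [ 0.  0. -1.]
```

```bash
python3 -m creep '[{"dx":0.3,"dy":0,"dz":0,"jaw":1,"turn":0},{"dx":0.6,"dy":0,"dz":0,"jaw":1,"turn":0},{"dx":0.9,"dy":0,"dz":0,"jaw":1,"turn":0},{"dx":1.2,"dy":0,"dz":0,"jaw":1,"turn":0},{"dx":1.5,"dy":0,"dz":0,"jaw":1,"turn":0},{"dx":1.8,"dy":0,"dz":0,"jaw":1,"turn":0},{"dx":2,"dy":0,"dz":0,"jaw":1,"turn":0},{"dx":2.2,"dy":0,"dz":0,"jaw":1,"turn":0},{"dx":2.4,"dy":0,"dz":0,"jaw":1,"turn":0},{"dx":2.6,"dy":0,"dz":0,"jaw":1,"turn":0}]'; python3 -c "
from h import *
move(-.022,0,.195)"
```

```text
time_s: 6.2
position: [0.5616, 0.0201, 0.1955]
tool_rot: [-0.083, 0.997, 0.0, 0.0]
wrist_force: [2.0, 1.2, 2.0]
grip_width: 0.007
cm [0.81 0.06 0.05] turn 0.05 bal now [-0.0139 -0.0006  0.1955] F [2.  1.2 2. ] t 6.2 q [-0.44  0.21  0.38  1.69 -0.08  1.26  1.69] tilt [ 0.  0. -1.]
```

```bash
python3 -m creep '[{"dx":0.15,"dy":0,"dz":0,"jaw":1,"turn":0},{"dx":0.3,"dy":0,"dz":0,"jaw":1,"turn":0},{"dx":0.45,"dy":0,"dz":0,"jaw":1,"turn":0},{"dx":0.6,"dy":0,"dz":0,"jaw":1,"turn":0},{"dx":0.7,"dy":0,"dz":0,"jaw":1,"turn":0}]'; python3 -c "
from h import *
move(-.022,0,.195)"
```

```text
time_s: 6.7
position: [0.5607, 0.02, 0.1961]
tool_rot: [-0.083, 0.997, -0.0, 0.007]
wrist_force: [39.4, 3.4, -22.0]
grip_width: 0.005
cm [0.73 0.05 0.1 ] turn 0.1 bal now [-0.0147 -0.0005  0.1961] F [ 39.4   3.4 -22. ] t 6.7 q [-0.45  0.2   0.38  1.7  -0.08  1.24  1.68] tilt [ 0.014  0.001 -1.   ]
```

The door is hard on its stop: TCP x has stalled at −14.7 mm and the force is 39 N. I'll back off now and then check the door.

```bash
python3 -m creep '[{"dx":-0.6,"dy":0,"dz":0,"jaw":1,"turn":0},{"dx":-1.2,"dy":0,"dz":0,"jaw":1,"turn":0},{"dx":-2,"dy":0,"dz":0,"jaw":1,"turn":0},{"dx":-2.5,"dy":0,"dz":0,"jaw":1,"turn":0},{"dx":-2.5,"dy":0,"dz":-2,"jaw":1,"turn":0},{"dx":-2.5,"dy":0,"dz":-5,"jaw":1,"turn":0},{"dx":-2.5,"dy":0,"dz":-8,"jaw":1,"turn":0},{"dx":-2.5,"dy":0,"dz":-10,"jaw":1,"turn":0},{"dx":-2.5,"dy":0,"dz":-10.5,"jaw":1,"turn":0},{"dx":-2.5,"dy":0,"dz":-10.5,"jaw":1,"turn":0}]'; python3 - <<'E'
from h import *
move(-.135,-.058,.3)
d=grab('scene'); c=d['image'][130:270,240:400]; cv2.imwrite('pics/s4.png',cv2.resize(c,None,fx=4,fy=4,interpolation=cv2.INTER_CUBIC))
E
```

```text
time_s: 7.7
position: [0.5796, 0.023, 0.3005]
tool_rot: [-0.083, 0.997, 0.0, 0.0]
wrist_force: [-1.0, 0.0, 0.0]
grip_width: 0.003
cm [13.95 -5.72  0.04] turn 0.04 bal now [ 0.0044 -0.0006  0.3005] F [-1.  0.  0.] t 7.7 q [-0.44  0.2   0.39  1.48 -0.08  1.47  1.68] tilt [ 0.  0. -1.]
```

View pics/s4.png

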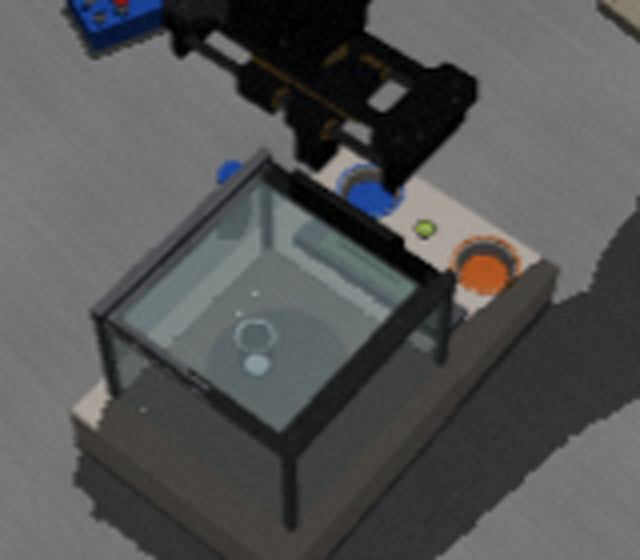

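The door is fully shut: the ridge is at the front of the frame, the rear edge is flush, and the vial hasn't moved. Next, go above the tare well.

```bash
python3 -m creep '[{"dx":1.5,"dy":-0.6,"dz":0,"jaw":1,"turn":0},{"dx":4,"dy":-1.6,"dz":0,"jaw":1,"turn":0},{"dx":7,"dy":-2.8,"dz":0,"jaw":1,"turn":0},{"dx":10,"dy":-4,"dz":0,"jaw":1,"turn":0},{"dx":12.5,"dy":-5,"dz":0,"jaw":1,"turn":0},{"dx":13.9,"dy":-5.7,"dz":0,"jaw":1,"turn":0},{"dx":13.9,"dy":-5.7,"dz":2,"jaw":1,"turn":0},{"dx":13.9,"dy":-5.7,"dz":6,"jaw":1,"turn":0},{"dx":13.9,"dy":-5.7,"dz":10,"jaw":1,"turn":0},{"dx":13.9,"dy":-5.7,"dz":14,"jaw":1,"turn":0},{"dx":13.9,"dy":-5.7,"dz":16,"jaw":1,"turn":0},{"dx":13.9,"dy":-5.7,"dz":16,"jaw":1,"turn":0}]'; python3 - <<'E'
from h import *
move(-.135,-.058,.07)
d=grab('scene'); c=d['image'][120:260,260:420]; cv2.imwrite('pics/s5.png',cv2.resize(c,None,fx=4,fy=4,interpolation=cv2.INTER_CUBIC))
E
```

```text
time_s: 8.95
position: [0.4488, -0.0561, 0.1368]
tool_rot: [-0.083, 0.997, -0.0, -0.004]
wrist_force: [0.0, 0.2, 0.9]
grip_width: 0.007
cm [-0.31 -0.08  6.68] turn 0.05 bal now [-0.1376 -0.0572  0.1368] F [0.  0.2 0.9] t 8.95 q [-0.4   0.01  0.43  2.02 -0.    1.12  1.77] tilt [-0.007 -0.001 -1.   ]
```

View pics/s5.png

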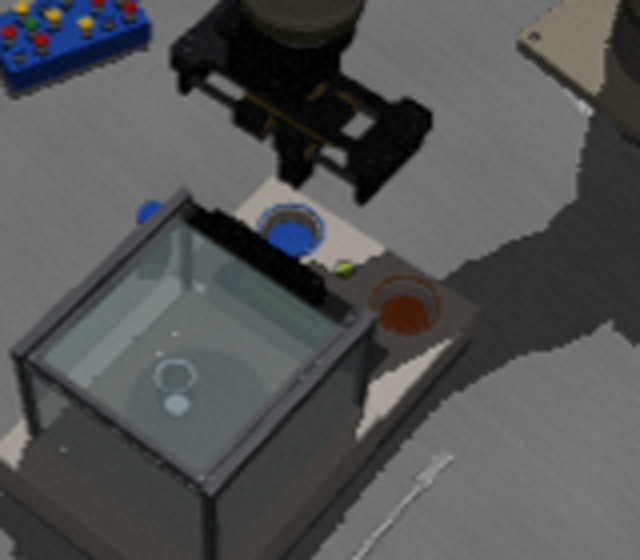

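The fingers hang above the blue key, clear of the shield and ridge. The 3 mm offset is probably the arm still settling. I'll lower to just above the rim and check again.

```bash
python3 -m creep '[{"dx":0,"dy":0,"dz":0.5,"jaw":1,"turn":0},{"dx":0,"dy":0,"dz":1.5,"jaw":1,"turn":0},{"dx":0,"dy":0,"dz":3,"jaw":1,"turn":0},{"dx":0,"dy":0,"dz":4.5,"jaw":1,"turn":0},{"dx":0,"dy":0,"dz":5.5,"jaw":1,"turn":0},{"dx":0,"dy":0,"dz":6,"jaw":1,"turn":0},{"dx":0,"dy":0,"dz":6,"jaw":1,"turn":0},{"dx":0,"dy":0,"dz":6,"jaw":1,"turn":0}]'; python3 -c "
from h import *
move(-.135,-.058,.052)"
```

```text
time_s: 9.8
position: [0.4522, -0.0561, 0.081]
tool_rot: [-0.083, 0.997, 0.0, 0.0]
wrist_force: [-0.2, -0.6, 0.2]
grip_width: 0.001
cm [ 0.07 -0.02  2.9 ] turn 0.04 bal now [-0.1343 -0.0578  0.081 ] F [-0.2 -0.6  0.2] t 9.8 q [-0.39  0.09  0.44  2.08 -0.05  0.98  1.81] tilt [ 0.001  0.    -1.   ]
```

Aligned to within 1 mm. Enter the well to just above the key.

```bash
python3 -m creep '[{"dx":0.07,"dy":0,"dz":0.5,"jaw":1,"turn":0},{"dx":0.07,"dy":0,"dz":1,"jaw":1,"turn":0},{"dx":0.07,"dy":0,"dz":1.5,"jaw":1,"turn":0},{"dx":0.07,"dy":0,"dz":2,"jaw":1,"turn":0},{"dx":0.07,"dy":0,"dz":2.3,"jaw":1,"turn":0},{"dx":0.07,"dy":0,"dz":2.6,"jaw":1,"turn":0},{"dx":0.07,"dy":0,"dz":2.6,"jaw":1,"turn":0}]'; python3 -c "
from h import *
move(-.135,-.058,.052)"
```

```text
time_s: 10.5
position: [0.4508, -0.0562, 0.0541]
tool_rot: [-0.083, 0.997, 0.0, -0.0]
wrist_force: [-0.9, 1.3, -0.4]
grip_width: 0.004
cm [-0.07 -0.03  0.21] turn 0.04 bal now [-0.1357 -0.0577  0.0541] F [-0.9  1.3 -0.4] t 10.5 q [-0.38  0.14  0.43  2.1  -0.07  0.92  1.83] tilt [-0.001 -0.    -1.   ]
```

```bash
python3 -m creep '[{"dx":0,"dy":0,"dz":0.1,"jaw":1,"turn":0},{"dx":0,"dy":0,"dz":0.2,"jaw":1,"turn":0},{"dx":0,"dy":0,"dz":0.3,"jaw":1,"turn":0},{"dx":0,"dy":0,"dz":0.4,"jaw":1,"turn":0},{"dx":0,"dy":0,"dz":0.5,"jaw":1,"turn":0},{"dx":0,"dy":0,"dz":0.6,"jaw":1,"turn":0},{"dx":0,"dy":0,"dz":0.6,"jaw":1,"turn":0}]'; python3 -c "
from h import *
move(-.135,-.058,.047)"
```

```text
time_s: 11.2
position: [0.4512, -0.0562, 0.0486]
tool_rot: [-0.083, 0.997, 0.0, 0.0]
wrist_force: [-0.3, -0.6, 3.8]
grip_width: 0.004
cm [-0.02 -0.03  0.16] turn 0.04 bal now [-0.1352 -0.0577  0.0486] F [-0.3 -0.6  3.8] t 11.2 q [-0.38  0.15  0.43  2.11 -0.08  0.9   1.83] tilt [ 0.  0. -1.]
```

3.8 N upward at z = 0.0486, so the key is partly down. Continue to the bottom.

```bash
python3 -m creep '[{"dx":0,"dy":0,"dz":0.08,"jaw":1,"turn":0},{"dx":0,"dy":0,"dz":0.16,"jaw":1,"turn":0},{"dx":0,"dy":0,"dz":0.24,"jaw":1,"turn":0},{"dx":0,"dy":0,"dz":0.24,"jaw":1,"turn":0},{"dx":0,"dy":0,"dz":0.24,"jaw":1,"turn":0}]'; python3 -c "
from h import *
move(-.135,-.058,.047)"
```

```text
time_s: 11.7
position: [0.4514, -0.0562, 0.0472]
tool_rot: [-0.083, 0.997, 0.0, 0.0]
wrist_force: [-7.1, 0.3, 21.5]
grip_width: 0.009
cm [-0.01 -0.03  0.02] turn 0.03 bal now [-0.1351 -0.0577  0.0472] F [-7.1  0.3 21.5] t 11.7 q [-0.38  0.15  0.43  2.11 -0.08  0.9   1.83] tilt [ 0.     0.001 -1.   ]
```

The key is bottomed: z = 0.0472 against the expected 0.047, and 21 N against 5 N for full travel. It has been held for at least 0.2 s. Withdraw straight up and check.

```bash
python3 -m creep '[{"dx":0,"dy":0,"dz":-0.3,"jaw":1,"turn":0},{"dx":0,"dy":0,"dz":-1,"jaw":1,"turn":0},{"dx":0,"dy":0,"dz":-2,"jaw":1,"turn":0},{"dx":0,"dy":0,"dz":-4,"jaw":1,"turn":0},{"dx":0,"dy":0,"dz":-7,"jaw":1,"turn":0},{"dx":0,"dy":0,"dz":-10,"jaw":1,"turn":0},{"dx":0,"dy":0,"dz":-14,"jaw":1,"turn":0},{"dx":0,"dy":0,"dz":-18,"jaw":1,"turn":0},{"dx":0,"dy":0,"dz":-22,"jaw":1,"turn":0},{"dx":0,"dy":0,"dz":-25,"jaw":1,"turn":0},{"dx":0,"dy":0,"dz":-25,"jaw":1,"turn":0},{"dx":0,"dy":0,"dz":-25,"jaw":1,"turn":0}]'; python3 - <<'E'
from h import *
move(-.135,-.058,.3)
d=grab('scene')
hsv=cv2.cvtColor(d['image'],cv2.COLOR_BGR2HSV)
for c,lo,hi in(('orange',(5,150,60),(18,255,255)),('blue',(105,140,60),(125,255,255))):
    m=cv2.inRange(hsv,lo,hi); N,l,st,ce=cv2.connectedComponentsWithStats(m[155:210,320:380].copy())
    print(c,[(st[i,4],(ce[i]+[320,155]).round(1)) for i in range(1,N) if st[i,4]>15])
c=d['image'][100:290,240:480]; cv2.imwrite('pics/s6.png',cv2.resize(c,None,fx=3,fy=3,interpolation=cv2.INTER_CUBIC))
E
```

```text
time_s: 12.9
position: [0.451, -0.0563, 0.2965]
tool_rot: [-0.083, 0.997, 0.0, 0.0]
wrist_force: [-0.6, 0.3, 0.8]
grip_width: 0.007
cm [-0.05 -0.02 -0.35] turn 0.04 bal now [-0.1355 -0.0578  0.2965] F [-0.6  0.3  0.8] t 12.9 q [-0.42 -0.11  0.41  1.78  0.04  1.46  1.72] tilt [ 0.001  0.    -1.   ]
orange [(np.int32(89), array([360.8, 198.3]))]
blue [(np.int32(75), array([332.4, 179.3]))]
```

View pics/s6.png

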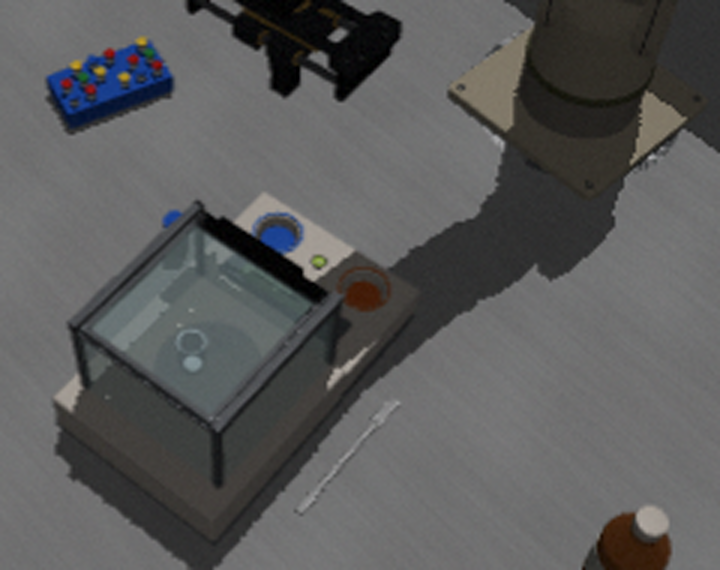

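The door is shut and both keys are up: blue is at (332.4,179.3) and orange at (360.8,198.3), matching their starting positions. The vial, spare vial, spatula and bottle are where they were, and the arm is clear.

```bash
python3 -c "
from station import hand_in
print(hand_in())"
```

```text
the job is handed in; nothing more can be done
None
```

I shut the draught-shield door and tared the balance, then handed the job in at about 13 s of the 40 s allowed; the hand-in gave no verdict.

- **Door:** I pushed the grip ridge from behind with closed fingers until it stalled at its stop. The last push read about 39 N along the door (about 45 N in total). That is within the 50 N limit for leaning on the balance, but closer than I intended. The picture afterwards showed the rear edge flush with the frame.
- **Tare key:** I pressed the blue key until it bottomed, with the fingertip at z = 0.0472 m against the 0.047 m expected. The force was about 21 N, more than the 5 N needed to bottom it. I then withdrew straight up.
- **Last picture:** The door was shut, and both keys were within half a pixel of where they started. The vial, spare vial, spatula, tube rack and bottle looked unmoved, and the arm was clear at z = 0.30 m. That crop did not show the petri dish or beaker; the arm never went near them.
- **Disagreements:** One move was refused because I left out zero-valued keys, and the arm did not move. The two views disagreed by about 5 mm on where the ridge started, which did not matter because I found the stop by force.

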